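Pack the show box in layers: divider, then the palm stone

TASK

The bottom layer of the open wooden packing box is in already: three little gem jars. Finish packing it: first lay the wooden divider board, which has an upright grip bar, flat on the two ledges inside the box over the jars, then put the smallest of the three palm stones, the grey one, flat on the divider, on either side of the bar.

Things in the scene. Friction and masses are not known exactly. Their poses are not given: they have to be found in the camera images.
- box_ledge (a point): Open wooden packing box, fixed: outside 192 x 146 x 66 mm high, inside 180 x 134 mm. Inside along both short ends runs a level ledge 36 mm wide, its top 36 mm above the table, 30 mm below the rim; between them stand three gem jars, tops 6 mm below the ledge tops. This point: middle of the box at ledge-top height; x along the long sides, y along the short, z up.
- divider_grip (a point): Loose divider, 90 g: board 150 (x) x 100 (y) x 6 mm, fits loosely in the box with x along the box's x (either way round), ends on the ledges. On its middle stands a grip bar 12 mm thick (x), 60 long (y), 34 high above the board. Starts flat on the table right of the cash box, bar up. This point: in the bar, 24 mm above the board's top, 30 above its underside; z up.
- stone_centre (a point): Smallest of three loose palm stones, plain grey, polished, a rounded oval 38 (x) x 30 (y) mm, 22 high, flat side down, 70 g, on the table near the front right corner of the cash box. The two others are longer: 55 x 36 and 46 x 33 mm. This point: its centre, 11 mm above its underside; z up. Between the bar and the board's short end are 69 mm, to the box wall about 84.

How it is judged:
By the outcome, as a careful person would: the job done as asked, in the order asked, and still so for the second after the job is handed in, with the robot touching nothing.
It also fails if it takes over 48 s, if anything falls off the work surface, if the arm or the gripper's body presses on something with over 40 N, if the wrist force passes 120 N, or if a joint passes its speed limit or range.

ROBOT

A 6-joint arm with a two-finger parallel gripper is mounted at the origin on the work surface; the furniture and walls round the work are solid. World frame = base frame: x ahead of the robot, y to its left, z up, the work surface at z = 0. Lengths are in m, angles in rad, forces in N, time in s.
With the tool pointing down it reaches from about 0.4 to 0.825 m from the base axis. Payload 7 kg.
Tool frame: the origin (TCP) lies at the very end of the fingers, on their centre line; the grasp point (between the pads) lies 19 mm behind it; z points along the fingers, x is the direction in which the jaws open and shut, and the axes are right-handed (so a half turn about z gives the same grasp; the last joint's range is limited). The gripper opens to 88 mm and grips with 3 to 60 N. Pads are 19 mm wide; open, the fingers measure 130 mm over their backs; the gripper's body (78 mm by 193 mm) begins 47 mm behind the grasp point.
Start: joints at [-0.921, 0.359, 0.012, 0, -1.224, -0.288], TCP at [0.239, -0.631, 0.227] pointing down, gripper open.
Joint ranges: [-3.07, 3.07], [-1.43, 2.12], [-1.02, 1.25], [-3.03, 1.67], [-3.05, -0], [-3.03, 3.03]. Speed limits (rad/s): [2.39, 2.39, 3.01, 3.14, 3.14, 3.14].

INTERFACE

Orientations are given as [roll, pitch, yaw] about the fixed x, y, z axes, in that order (R = Rz(yaw) Ry(pitch) Rx(roll)).
In Python, from station import telemetry, grab_frame, arm, regions_of, pinpoint gives the robot as it stands. The module is installed in compiled form; this text tells all that it offers.
- The arm moves only by the shell command python3 -m inch 'ROWS' [FORCE]. ROWS is text: rows parted by semicolons, each of 7 numbers parted by spaces: the opening, from 0 (shut) to 1 (fully open), then the shift along the world's x, y, z in cm, then the turn, a rotation vector about the world's x, y, z in degrees. A call has 1 to 12 rows; each row is the pose to reach, as a shift and turn from the pose measured when the call began; what a row does not reach only later rows make up. A row lasts 1/8 s, in which the tool goes at most 62.5 mm and 10.7 degrees, less where a joint would pass 70% of its speed; a pose out of reach is approached as far as the arm can. A call with a gripper value outside its range is refused whole. The fingers move at their own pace and stop on an object; FORCE is the grip in N (left out, the last holds). Time passes only in rows, so rows that repeat a pose let the fingers close. It gives the time, the measured TCP pose, the force and the opening at its end, in the units of the state.
- telemetry.get_state(): the state, without advancing time (a new reading comes with each control period).
- grab_frame(name): name is "scene" or "top" or "wrist"; returns a dict with "pixels" (480x640x3 uint8, red, green, blue), "fx", "fy", "cx", "cy" (pixels), "dist_coeffs" ([k1, k2, p1, p2, k3] as OpenCV has them; the pictures are not rectified), "R" (3x3) and "t" (3): a world point X has camera coordinates R X + t. Camera axes: x right, y down, z forward; pixel columns grow to the right and rows downward; lengths in m; the calibration is good to about 2 mm. A picture is of the moment at which its call begins. There is no depth.
- arm.job_done(): hands the job in, once; it reports no verdict.
Trained networks look in the newest picture that a camera, given by its name, has taken for a name from the list of things; names that differ only in an ending like _2 or _b are one class to them, and where a whole thing is asked for, a point or a joint stands for the part that bears it (a point fixed in the world has none). Each returns a list of dicts, best first, with "p" (0 to 1); they miss things now and then, are a little off and sometimes report something else, mostly with a low value. They report only what shows in the picture. A call takes as long as a camera call.
- regions_of(camera, name): "pixels" (480x640 bool, what is visible of it) and "bbox" ([left, top, right, bottom] in pixels, round what is visible of it).
- pinpoint(camera, name): "location" ([column, row] in pixels: a listed point, or the origin of a listed thing).
The state is a dict: "t": time; "q": joint angles; "qd": joint speeds; "joint_efforts": joint torques, N m; "eef_pos": TCP position; "ee_rot": TCP orientation; "force": force on the tool from outside, world axes, zero at the start; "moment": the same for the moment, N m; "width": finger opening in m.
Only numpy, scipy, OpenCV 4.12 (cv2) and the standard library are available. Lean on these libraries where they do the work, as an engineer would, in place of code of your own. Each camera call takes 0.05 s, during which the arm holds its last target. There are 200 camera calls.

## Working session

There is one attempt and no reset: what is moved stays moved. The work goes in short steps, Python scripts to look and compute and a shell command to move; the robot and the scene stay as the last step left them, time stands still between calls to the robot, and variables do not carry over. Pictures are saved under pics/ and viewed, about 8 in all and at most 12, crops included, and the job is handed in when it is done.

```bash
mkdir -p pics; cat > h.py <<'E'
import numpy as np, cv2
from station import telemetry, grab_frame, arm, regions_of, pinpoint
def K(f): return np.array([[f['fx'],0,f['cx']],[0,f['fy'],f['cy']],[0,0,1.]])
def ray(f,uv):
    n=cv2.undistortPoints(np.array([[uv]],float),K(f),np.array(f['dist_coeffs'],float))[0,0]
    R=np.array(f['R']);t=np.array(f['t'])
    return -R.T@t, R.T@np.array([n[0],n[1],1.])
def onz(f,uv,z):
    c,d=ray(f,uv); return c+d*(z-c[2])/d[2]
def proj(f,X):
    return cv2.projectPoints(np.array(X,float).reshape(-1,1,3),cv2.Rodrigues(np.array(f['R']))[0],np.array(f['t'],float),K(f),np.array(f['dist_coeffs'],float))[0][:,0]
def save(f,n,crop=None,s=1):
    im=f['pixels'][...,::-1]
    if crop: im=im[crop[1]:crop[3],crop[0]:crop[2]]
    cv2.imwrite('pics/'+n,cv2.resize(im,None,fx=s,fy=s))
E
python3 - <<'E'
from h import *
F={}
for c in ['top','scene']:
    f=F[c]=grab_frame(c); save(f,c+'1.png')
    for n in ['box_ledge','divider_grip','stone_centre']:
        for d in pinpoint(c,n)[:3]:
            z={'box_ledge':.036,'divider_grip':.03,'stone_centre':.011}[n]
            print(c,n,round(d['p'],2),np.round(d['location'],1),np.round(onz(f,d['location'],z),4))
    for n in ['divider_grip','stone_centre']:
        for d in regions_of(c,n)[:4]:
            m=d['pixels'].astype(np.uint8); cs=cv2.findContours(m,0,2)[0]
            k=max(cs,key=cv2.contourArea)
            z=.006 if n[0]=='d' else .008
            P=np.array([onz(f,p[0].astype(float),z)[:2] for p in k],np.float32)
            print(c,n,'reg',round(d['p'],2),d['bbox'],cv2.minAreaRect(P*1000))
print(telemetry.get_state())
E
```

```text
top box_ledge 0.7 [192.8 235.3] [0.4704 0.1337 0.036 ]
top divider_grip 0.64 [438.7 215.4] [ 0.4991 -0.3207  0.03  ]
top stone_centre 0.78 [397.7 296.6] [ 0.3516 -0.242   0.011 ]
scene box_ledge 0.62 [269.3 197.4] [0.4719 0.1395 0.036 ]
scene divider_grip 0.65 [429.1 319.5] [ 0.4935 -0.3246  0.03  ]
scene stone_centre 0.59 [332.7 335.2] [ 0.3512 -0.2376  0.011 ]
scene divider_grip reg 0.71 [373.9, 296.4, 478.5, 369.4] ((490.8551940917969, -323.26177978515625), (105.29737854003906, 155.37222290039062), 83.2563247680664)
scene stone_centre reg 0.73 [320.1, 327.6, 346.3, 348.5] ((352.30718994140625, -240.01170349121094), (39.9366569519043, 34.20349884033203), 12.946432113647461)
{'t': 0.6, 'q': array([-9.20901147e-01,  3.58575816e-01,  1.18652734e-02, -1.69451441e-05,
       -1.22409650e+00, -2.88089147e-01]), 'qd': array([ 1.22834185e-05, -6.44965103e-04,  3.74407571e-04, -2.68570925e-04,
       -1.59324156e-03, -7.68365455e-04]), 'joint_efforts': array([ 4.08867791e-04, -5.81991899e+01,  2.93180215e+01,  6.99986503e+00,
        1.24028645e-02, -1.34040550e-05]), 'eef_pos': array([ 0.23888687, -0.63126959,  0.2265587 ]), 'ee_rot': array([ 3.14158042e+00, -1.48041249e-05,  1.93259660e+00]), 'force': array([-0.58488381, -0.47369503,  0.06470117]), 'moment': array([-0.02809463,  0.00427088,  0.0014041 ]), 'width': 0.08793861421866626}
```

View pics/top1.png

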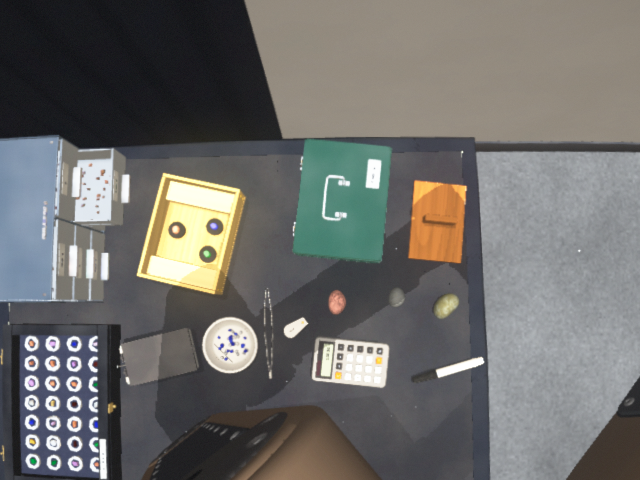

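View pics/scene1.png

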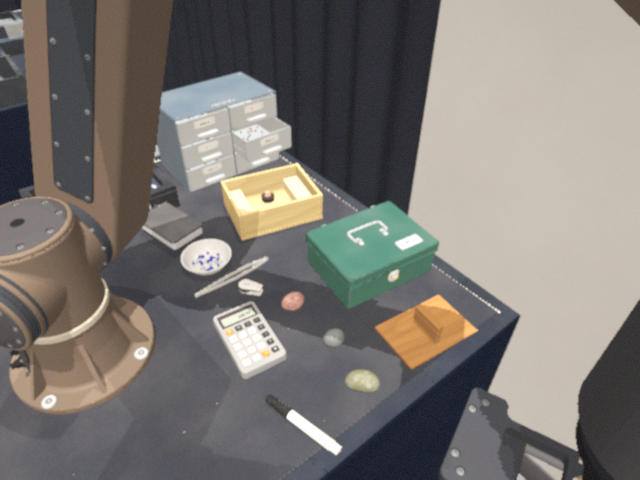

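The top view shows the box at about (192,235) tilted, the divider at (438,220) with its bar lying left-right, the cash box between them at (343,200), and the grey stone at (397,297). The scene view agrees with this. Next I'll fit the poses from the outlines.

```bash
cat >> h.py <<'E'
from scipy.optimize import minimize
def boxpts(sx,sy,z0,z1): return np.array([[a*sx/2,b*sy/2,z] for a in(-1,1) for b in(-1,1) for z in(z0,z1)])
def place(P,p):
    c,s=np.cos(p[2]),np.sin(p[2]); return P@np.array([[c,s,0],[-s,c,0],[0,0,1]])+[p[0],p[1],p[3] if len(p)>3 else 0]
def sil(f,parts,p):
    m=np.zeros((480*4,640*4),np.uint8)
    for P in parts:
        h=cv2.convexHull((proj(f,place(P,p))*4+1.5).astype(np.float32)).astype(np.int32); cv2.fillConvexPoly(m,h,255)
    return cv2.resize(m,(640,480),interpolation=cv2.INTER_AREA)/255.
def fit(fs,ms,parts,p0):
    g=lambda p:sum(np.abs(sil(f,parts,p)-m).sum() for f,m in zip(fs,ms))
    S=np.array([p0]*4,float); S[1,0]+=.01;S[2,1]+=.01;S[3,2]+=.1
    r=minimize(g,p0,method='Nelder-Mead',options=dict(initial_simplex=S,xatol=1e-4,fatol=.1)); return r.x,r.fun/sum(m.sum() for m in ms)
def cmask(f,lo,hi,roi):
    h=cv2.cvtColor(f['pixels'],cv2.COLOR_RGB2HSV); m=cv2.inRange(h,lo,hi); o=np.zeros_like(m)
    o[roi[1]:roi[3],roi[0]:roi[2]]=m[roi[1]:roi[3],roi[0]:roi[2]]
    k=max(cv2.findContours(o,0,2)[0],key=cv2.contourArea); o[:]=0; cv2.drawContours(o,[k],-1,255,-1); return o/255.
BOX=[boxpts(.192,.146,0,.066)]; DIV=[boxpts(.15,.1,0,.006),boxpts(.012,.06,0,.04)]
E
python3 - <<'E'
from h import *
t=grab_frame('top'); s=grab_frame('scene')
for nm,parts,p0,lo,hi,rt,rs in [('box',BOX,[.47,.135,-.2],(16,60,70),(32,255,255),(125,160,260,305),(205,155,335,245)),
   ('div',DIV,[.492,-.323,0],(5,110,50),(18,255,255),(400,170,475,275),(365,285,490,375))]:
    mt=cmask(t,lo,hi,rt); ms=cmask(s,lo,hi,rs)
    cv2.imwrite('pics/m_%s.png'%nm,np.hstack([mt,ms])*255)
    print(nm,mt.sum(),ms.sum())
    for fs,mm in [([t],[mt]),([s],[ms]),([t,s],[mt,ms])]: print(fit(fs,mm,parts,p0))
P=lambda uv,z:np.round(onz(t,uv,z),3)
print('cam',np.round(-np.array(t['R']).T@t['t'],2),-np.array(s['R']).T@s['t'])
R=cv2.Rodrigues
# stones ellipses in both by region
for c,f in (('top',t),('scene',s)):
    for d in regions_of(c,'stone_centre')[:4]:
        k=max(cv2.findContours(d['pixels'].astype(np.uint8),0,2)[0],key=cv2.contourArea)
        Q=np.array([onz(f,p[0].astype(float),.009)[:2]*1000 for p in k],np.float32)
        print(c,d['p'],d['bbox'],cv2.fitEllipse(Q))
E
```

```text
box 9646.0 5588.0
(array([ 0.47209539,  0.1355556 , -0.23629986]), np.float64(0.031343277514198714))
(array([ 0.47369362,  0.1348542 , -0.22690825]), np.float64(0.0270811402585372))
(array([ 0.47312513,  0.13550475, -0.23551615]), np.float64(0.031073939356496175))
div 4137.0 4016.0
(array([ 0.49235041, -0.32338125, -0.12013821]), np.float64(0.027637721755368813))
(array([ 0.49320683, -0.32323544, -0.11851431]), np.float64(0.023840910866338567))
(array([ 0.49276007, -0.32295971, -0.11750817]), np.float64(0.027655404121663382))
cam [ 0.34 -0.11  0.96] [ 0.02920152 -0.6038939   0.64197722]
top 0.52 [389.1, 287.9, 410.0, 308.5] ((351.077392578125, -239.21534729003906), (30.042566299438477, 36.502601623535156), 71.97823333740234)
scene 0.7 [322.1, 328.1, 345.1, 346.2] ((351.3481750488281, -240.07627868652344), (34.51325988769531, 39.77859115600586), 115.9011001586914)[ WARN:0@3.167] global loadsave.cpp:1063 imwrite_ Unsupported depth image for selected encoder is fallbacked to CV_8U.
```

Both cameras agree to about 1 mm and 0.5°. I'll move above the bar, turning +62.5°.

```bash
python3 -m inch '1 25.4 30.8 -7.5 0 0 62.5;1 25.4 30.8 -7.5 0 0 62.5;1 25.4 30.8 -7.5 0 0 62.5;1 25.4 30.8 -7.5 0 0 62.5;1 25.4 30.8 -7.5 0 0 62.5;1 25.4 30.8 -7.5 0 0 62.5;1 25.4 30.8 -7.5 0 0 62.5;1 25.4 30.8 -7.5 0 0 62.5;1 25.4 30.8 -7.5 0 0 62.5' 30
python3 - <<'E'
from h import *
f=grab_frame('wrist'); save(f,'w1.png')
for n in ['divider_grip','stone_centre']:
    for d in pinpoint('wrist',n)[:2]: print(n,d['p'],np.round(d['location']),np.round(onz(f,d['location'],.03 if n[0]=='d' else .011),4))
print(telemetry.get_state()['ee_rot'])
m=cmask(f,(5,110,50),(18,255,255),(0,0,640,480)); print(m.sum(),fit([f],[m],DIV,[.4928,-.323,-.118]))
E
```

```text
t: 1.92
eef_pos: [0.4928, -0.3234, 0.1517]
ee_rot: [-3.142, 0.0, 3.024]
force: [-0.1, -0.8, -0.2]
width: 0.0879
divider_grip 0.77 [322. 234.] [ 0.4912 -0.32    0.03  ]
[-3.14147029e+00  4.09528577e-04  3.02208574e+00]
20939.0 (array([ 0.49281922, -0.32259454, -0.11658054]), np.float64(0.00631470124703972))
```

```bash
python3 -m inch '1 0 0.05 -6 0 0 0;1 0 0.05 -11 0 0 0;1 0 0.05 -13.5 0 0 0;1 0 0.05 -14 0 0 0;1 0 0.05 -14 0 0 0;0 0 0.05 -14 0 0 0;0 0 0.05 -14 0 0 0;0 0 0.05 -14 0 0 0;0 0 0.05 -14 0 0 0;0 0 0.05 -14 0 0 0' 35
```

```text
t: 3.32
eef_pos: [0.4924, -0.3236, 0.0119]
ee_rot: [-3.142, 0.0, 3.022]
force: [0.4, 0.2, -0.3]
width: 0.0433
```

```bash
python3 -m inch '0 0 0 0 0 0 0;0 0 0 0 0 0 0;0 0 0 0 0 0 0;0 0 0 0 0 0 0;0 0 0 0 0 0 0;0 0 0 0 0 0 0' 35
python3 -m inch '0 0 0 3 0 0 0;0 0 0 8 0 0 0;0 0 0 13 0 0 0;0 0 0 18 0 0 0;0 0 0 20 0 0 0;0 0 0 20 0 0 0'
```

```text
t: 4.08
eef_pos: [0.4924, -0.3236, 0.0119]
ee_rot: [-3.142, 0.0, 3.022]
force: [0.6, -0.3, -1.1]
width: 0.0118
t: 4.82
eef_pos: [0.4931, -0.3238, 0.2136]
ee_rot: [-3.141, 0.004, 3.022]
force: [-0.6, -0.5, -1.2]
width: 0.0115
```

```bash
python3 -m inch '0 -2 4 0 0 0 -2;0 -2 9 0 0 0 -6.8;0 -2 14 0 0 0 -6.8;0 -2 19 0 0 0 -6.8;0 -2 24 0 0 0 -6.8;0 -2 29 0 0 0 -6.8;0 -2 34 0 0 0 -6.8;0 -2 39 0 0 0 -6.8;0 -2 43 0 0 0 -6.8;0 -2 45.8 0 0 0 -6.8;0 -2 45.8 0 0 0 -6.8;0 -2 45.8 0 0 0 -6.8'
python3 -m inch '0 0 0 -3 0 0 0;0 0 0 -6 0 0 0;0 0 0 -8 0 0 0;0 0 0 -8 0 0 0'
python3 - <<'E'
from h import *
f=grab_frame('wrist'); save(f,'w2.png')
s=grab_frame('scene'); save(s,'s2.png',(180,130,360,265),4)
st=telemetry.get_state(); print(st['eef_pos'],st['ee_rot'])
E
```

```text
t: 6.32
eef_pos: [0.4724, 0.1337, 0.2124]
ee_rot: [-3.139, 0.002, 2.904]
force: [-0.4, -0.3, -1.5]
width: 0.0119
t: 6.82
eef_pos: [0.4712, 0.132, 0.1307]
ee_rot: [-3.136, -0.0, 2.902]
force: [-0.6, -0.3, -0.4]
width: 0.0116
[0.47261393 0.13316994 0.13273631] [-3.13912150e+00  2.35245756e-03  2.90304205e+00]
```

View pics/w2.png

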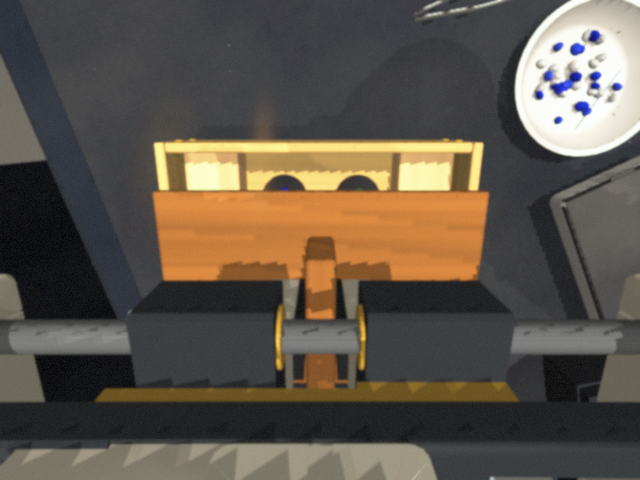

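View pics/s2.png

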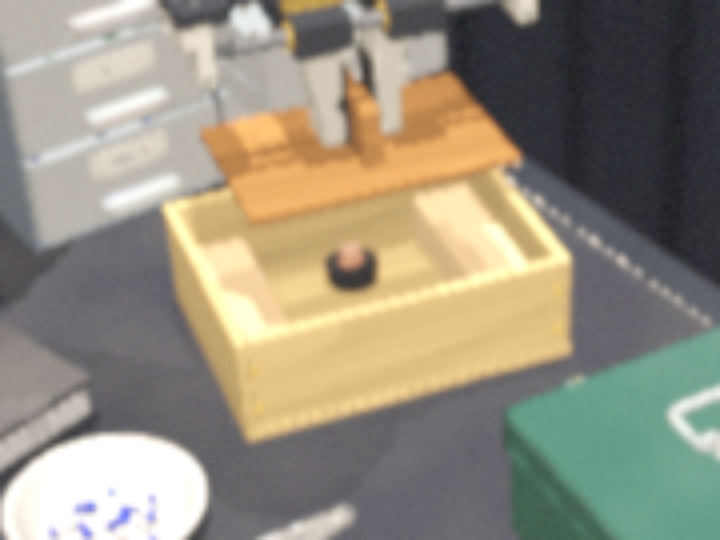

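The wrist view shows the board's edge (columns 155–488, row 192) square with the box and centred over it (155–484). Lowering now.

```bash
python3 -m inch '0 0 0.1 -3 0 0 0;0 0 0.1 -6 0 0 0;0 0 0.1 -7.5 0 0 0;0 0 0.1 -8.1 0 0 0;0 0 0.1 -8.4 0 0 0;0 0 0.1 -8.5 0 0 0;0 0 0.1 -8.5 0 0 0'
```

```text
t: 7.8
eef_pos: [0.473, 0.1344, 0.0483]
ee_rot: [-3.14, 0.003, 2.903]
force: [0.6, 0.3, -1.3]
width: 0.0118
```

```bash
python3 -m inch '0 0 0 -0.1 0 0 0;0 0 0 -0.1 0 0 0;0.5 0 0 -0.1 0 0 0;0.5 0 0 -0.1 0 0 0;0.5 0 0 -0.1 0 0 0;0.5 0 0 -0.1 0 0 0;0.5 0 0 3 0 0 0;0.5 0 0 8 0 0 0;0.5 0 0 14 0 0 0;0.5 0 0 16 0 0 0'
python3 - <<'E'
from h import *
f=grab_frame('wrist'); save(f,'w3.png')
s=grab_frame('scene'); save(s,'s3.png',(180,130,360,265),4)
t=grab_frame('top')
import cv2
print(telemetry.get_state()['eef_pos'])
m=cmask(f,(5,110,50),(15,255,255),(0,0,640,480)); print(m.sum())
for z in(.036,.040):
  P=[p+[0,0,z] for p in DIV]; print(z,fit([f],[m],P,[.473,.1355,-.235]))
m=cmask(t,(5,110,50),(15,255,255),(125,160,260,305)); print(m.sum())
E
```

```text
t: 9.05
eef_pos: [0.4744, 0.1352, 0.2123]
ee_rot: [3.139, 0.007, 2.904]
force: [0.0, -0.7, -0.4]
width: 0.0438
[0.47326071 0.1347325  0.20921063]
13596.0
0.036 (array([ 0.47279402,  0.13636968, -0.23059281]), np.float64(0.3427259459241184))
0.04 (array([ 0.47393286,  0.13589141, -0.23742436]), np.float64(0.3731489653819751))
440.0
```

View pics/w3.png

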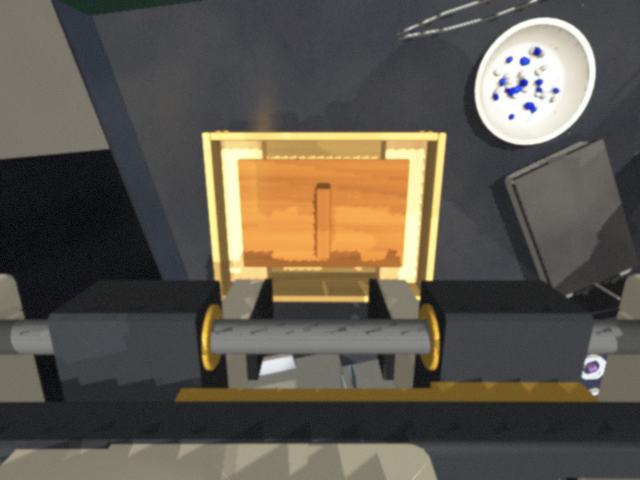

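View pics/s3.png

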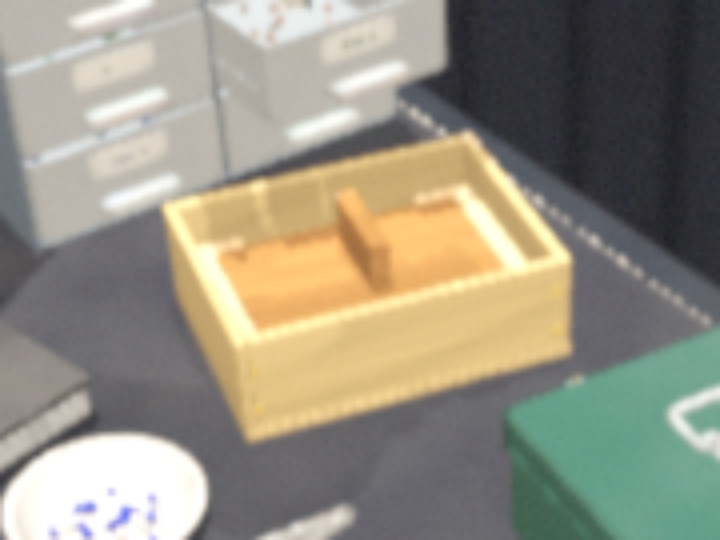

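The divider lies flat on both ledges: bar up, square to the box, ledges showing at both ends. Next is the stone. I'll swing over to it, turn, and look with the wrist camera.

```bash
python3 -m inch '0.7 0 -4 1 0 0 -10;0.7 -0 -9 1 0 0 -20;0.7 -1 -14 1 0 0 -30;0.7 -3 -19 1 0 0 -40;0.7 -4 -24 1 0 0 -50;0.7 -7 -29 0 0 0 -60;0.7 -10 -34 -2 0 0 -70;0.7 -12.2 -37.5 -5 0 0 -71;0.7 -12.2 -37.5 -6 0 0 -71;0.7 -12.2 -37.5 -6 0 0 -71;0.7 -12.2 -37.5 -6 0 0 -71'
python3 - <<'E'
from h import *
f=grab_frame('wrist'); 
for d in pinpoint('wrist','stone_centre')[:2]: print(d['p'],np.round(d['location']),np.round(onz(f,d['location'],.011),4))
for d in regions_of('wrist','stone_centre')[:3]:
        k=max(cv2.findContours(d['pixels'].astype(np.uint8),0,2)[0],key=cv2.contourArea)
        Q=np.array([onz(f,p[0].astype(float),.009)[:2]*1000 for p in k],np.float32)
        print(d['p'],d['bbox'],cv2.fitEllipse(Q))
print(telemetry.get_state()['eef_pos'])
save(f,'w4.png')
E
```

```text
t: 10.58
eef_pos: [0.352, -0.2398, 0.1494]
ee_rot: [3.141, 0.005, 1.665]
force: [-0.3, 0.2, 0.7]
width: 0.0616
0.84 [325. 223.] [ 0.351  -0.2368  0.011 ]
0.63 [305.7, 203.2, 340.9, 248.2] ((350.8580627441406, -238.66856384277344), (27.98712158203125, 36.847137451171875), 75.39785766601562)
[ 0.3521468  -0.2397599   0.14972822]
```

View pics/w4.png

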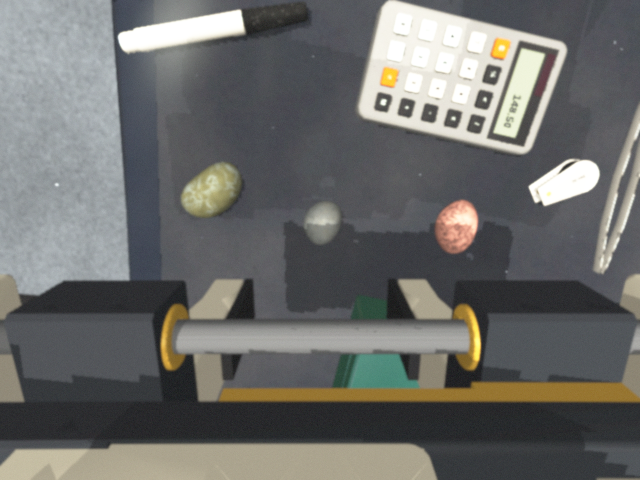

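The view shows the grey stone at (322,223), yellow at (211,190), red at (457,226), and the cash box's front edge at (385,298). The jaws are about 20° off the stone's short axis, so I'll check the clearance to the cash box.

```bash
python3 - <<'E'
from h import *
t=grab_frame('top'); s=grab_frame('scene')
def tri(a,b):
    c1,d1=ray(t,a);c2,d2=ray(s,b); A=np.stack([d1,-d2],1); k=np.linalg.lstsq(A,c2-c1,rcond=None)[0]
    return (c1+d1*k[0]+c2+d2*k[1])/2
print('bottom front corners',onz(s,(350,300),0),onz(s,(308,258),0))
print('top front right (383,261)/(350,275)',tri((383,261),(350,275)))
print('top rear right',tri((391,147),(437,241)))
E
```

```text
bottom front corners [ 0.43445986 -0.18783585  0.        ] [ 0.4419872  -0.04706808  0.        ]
top front right (383,261)/(350,275) [ 0.4114674  -0.20723152  0.09551803]
top rear right [ 0.61423482 -0.22907837  0.07995861]
```

```bash
python3 -m inch '0.7 -0.1 0.1 -3 0 0 -10;0.7 -0.1 0.1 -7 0 0 -17;0.7 -0.1 0.1 -11 0 0 -17;0.7 -0.1 0.1 -13.5 0 0 -17;0.7 -0.1 0.1 -14.4 0 0 -17;0.7 -0.1 0.1 -14.6 0 0 -17;0.7 -0.1 0.1 -14.6 0 0 -17;0 -0.1 0.1 -14.6 0 0 -17;0 -0.1 0.1 -14.6 0 0 -17;0 -0.1 0.1 -14.6 0 0 -17;0 -0.1 0.1 -14.6 0 0 -17;0 -0.1 0.1 -14.6 0 0 -17' 15
python3 -m inch '0 0 0 0 0 0 0;0 0 0 0 0 0 0' 15
```

```text
t: 12.32
eef_pos: [0.351, -0.2389, 0.0038]
ee_rot: [3.14, 0.005, 1.368]
force: [-1.2, -0.6, 3.9]
width: 0.0276
t: 12.58
eef_pos: [0.351, -0.2389, 0.0038]
ee_rot: [3.14, 0.005, 1.368]
force: [0.3, 0.3, 1.2]
width: 0.0282
```

```bash
python3 -m inch '0 0 0 0.5 0 0 0;0 0 0 2 0 0 0;0 0 0 5 0 0 0;0 0 0 9 0 0 0;0 0 0 13 0 0 0;0 0 0 17 0 0 0;0 0 0 19 0 0 0;0 0 0 19 0 0 0' 20
python3 - <<'E'
from h import *
s=grab_frame('scene'); save(s,'s5.png',(200,130,440,310),3)
st=telemetry.get_state(); print(st['width'],st['eef_pos'])
E
```

```text
t: 13.58
eef_pos: [0.3516, -0.239, 0.1952]
ee_rot: [3.137, 0.005, 1.368]
force: [0.3, -0.6, -1.6]
width: 0.0277
0.027534611869954467 [ 0.35084907 -0.23875661  0.19392014]
```

View pics/s5.png

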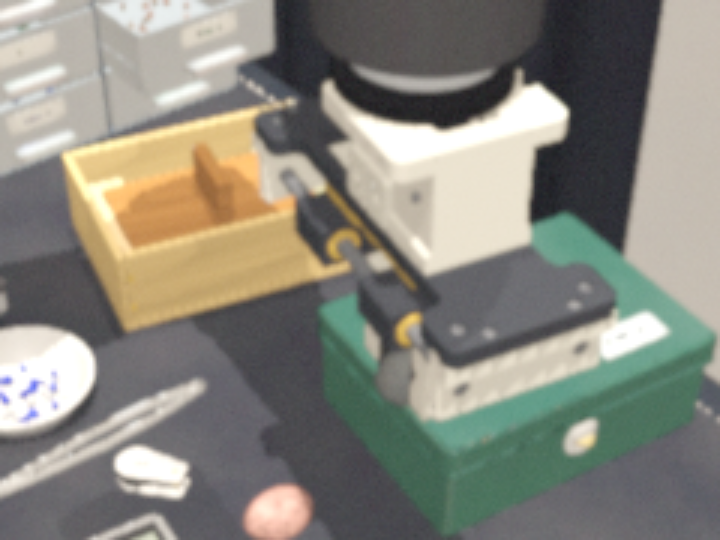

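The stone is held between the pads, at about (395,375) in the crop. Moving it to the near side of the bar.

```bash
python3 -m inch '0 3 3 0 0 0 0;0 6 7 0 0 0 -2;0 8.3 12 0 0 0 -2;0 8.3 17 0 0 0 -2;0 8.3 22 0 0 0 -2;0 8.3 27 0 0 0 -2;0 8.3 32 0 0 0 -2;0 8.3 36 0 0 0 -2;0 8.3 38.4 0 0 0 -2;0 8.3 38.4 0 0 0 -2;0 8.3 38.4 -3 0 0 -2;0 8.3 38.4 -5 0 0 -2'
python3 - <<'E'
from h import *
f=grab_frame('wrist'); save(f,'w6.png')
st=telemetry.get_state(); print(st['eef_pos'],st['ee_rot'],st['width'])
E
```

```text
t: 15.12
eef_pos: [0.4328, 0.1439, 0.1419]
ee_rot: [3.141, 0.006, 1.333]
force: [-0.2, -0.4, -1.6]
width: 0.0273
[0.43166287 0.14313518 0.13974185] [-3.14000781  0.00847041  1.33189971] 0.02769997815807365
```

View pics/w6.png

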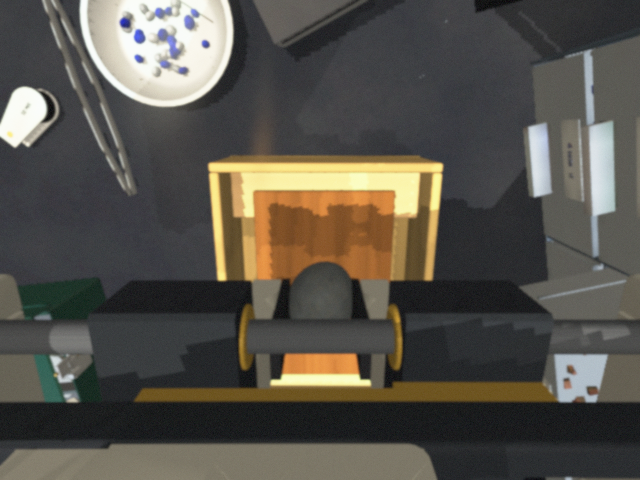

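```bash
python3 -m inch '0 0.2 0.2 -3 0 0 0;0 0.2 0.2 -6 0 0 0;0 0.2 0.2 -8 0 0 0;0 0.2 0.2 -8.7 0 0 0;0 0.2 0.2 -9 0 0 0;0 0.2 0.2 -9 0 0 0;0 0.2 0.2 -9 0 0 0'
```

```text
t: 16.05
eef_pos: [0.434, 0.1454, 0.0504]
ee_rot: [-3.141, 0.007, 1.332]
force: [-0.7, 0.1, -0.9]
width: 0.0273
```

```bash
python3 -m inch '0 0 0 -0.2 0 0 0;0 0 0 -0.35 0 0 0;0 0 0 -0.45 0 0 0;0 0 0 -0.45 0 0 0;0 0 0 -0.45 0 0 0'
```

```text
t: 16.68
eef_pos: [0.434, 0.1454, 0.0459]
ee_rot: [-3.141, 0.008, 1.332]
force: [-0.6, -0.6, -1.0]
width: 0.0276
```

```bash
python3 -m inch '0 0 0 -0.05 0 0 0;0 0 0 -0.1 0 0 0;0 0 0 -0.1 0 0 0;0 0 0 -0.1 0 0 0'
```

```text
t: 17.18
eef_pos: [0.434, 0.1454, 0.0456]
ee_rot: [-3.141, 0.008, 1.332]
force: [-5.5, -0.4, 11.0]
width: 0.0275
```

In contact. Releasing.

```bash
python3 -m inch '0 0 0 0.05 0 0 0;0.45 0 0 0.05 0 0 0;0.55 0 0 0.05 0 0 0;0.55 0 0 0.05 0 0 0;0.55 0 0 0.05 0 0 0;0.55 0 0 2 0 0 0;0.55 0 0 6 0 0 0;0.55 0 0 11 0 0 0;0.55 0 0 15 0 0 0;0.55 0 0 15 0 0 0;0.55 0 0 15 0 0 0'
python3 - <<'E'
from h import *
f=grab_frame('wrist'); s=grab_frame('scene')
a=cv2.resize(f['pixels'][100:300,150:500],(700,400)); b=cv2.resize(s['pixels'][150:250,190:340],(700,467))[:200*2]
cv2.imwrite('pics/f7.png',cv2.resize(np.vstack([a,b]),(500,571))[...,::-1])
for c,g in(('wrist',f),('scene',s)):
    for d in pinpoint(c,'stone_centre')[:1]: print(c,d['p'],np.round(onz(g,d['location'],.053),4))
    for d in pinpoint(c,'divider_grip')[:1]: print(c,'div',d['p'],np.round(onz(g,d['location'],.066),4))
E
```

```text
t: 18.55
eef_pos: [0.4336, 0.1452, 0.1952]
ee_rot: [-3.141, 0.007, 1.332]
force: [-0.3, -0.0, -0.2]
width: 0.0481
wrist 0.8 [0.4359 0.1473 0.053 ]
wrist div 0.81 [0.4725 0.1387 0.066 ]
scene 0.49 [0.4335 0.1423 0.053 ]
scene div 0.56 [0.4742 0.1408 0.066 ]
```

View pics/f7.png

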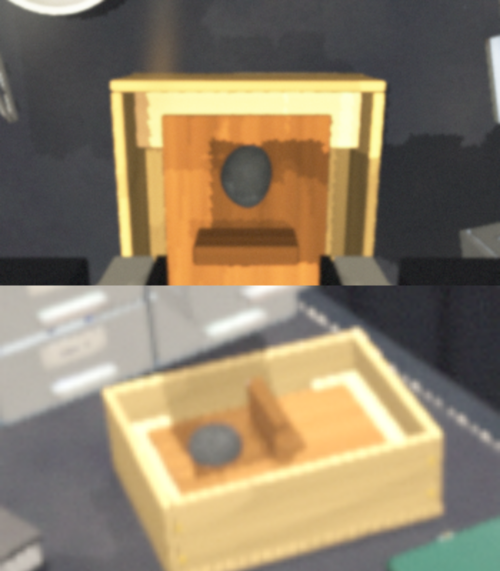

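The stone lies flat on the divider between the bar and the board's near end. The divider is still seated on both ledges and the gripper is clear.

```bash
python3 -c "
from station import arm; print(arm.job_done())"
```

```text
the job is handed in; nothing more can be done
None
```

The box is packed as asked and the job is handed in. I laid the divider first, by its grip bar, flat on the two ledges over the jars. I then put the grey stone flat on it, on the robot's side of the bar. The last move ended at 18.6 s of the 48 s allowed.

**Last checks:**
- **Pictures:** the wrist and scene views show the board square and seated on both ledges, and the stone lying flat between the bar and the board's end. The gripper is open and about 15 cm clear.
- **Positions:** the two cameras' network estimates agree to about 5 mm for the stone (aimed for x 0.434, y 0.145) and 2–3 mm for the divider. The divider estimates lie 3–5 mm to one side (y) of where I set it, within their error and the loose fit.
- **Forces:** the most I read was about 12 N, as the stone touched down.

**Check that failed:** the outline fit of the laid divider did not work. It left about 35% of the outline unmatched because the wood tones ran together. I judged the seating from the pictures instead.

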